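# Unlatch the loaded mini centrifuge and hold its lid open

### The job

One of the two mini centrifuges has yellow-capped tubes in its rotor (look through the lid windows); the other is empty. On the loaded one, pull the orange latch tab to its left as seen from the robot, against its spring, lift the lid by the tab off its ball catch to about half open (around 50 degrees), and finish while still holding it there by the tab, since it falls shut if let go. Leave the empty centrifuge shut and latched, and everything else on the bench where it stands.

Things in the scene. Friction and masses are not known exactly. Their poses are not given: they have to be found in the camera images.
- fuge_a: the left mini centrifuge, fixed: white case 190 mm deep (x) by 160 wide (y), shut lid 111 mm above the bench; origin at the centre of its underside. Front and latch look along its -x, to the robot; its +y is left seen from the robot. Rotor axis at x = +15 mm under the lid's clear window. The lid's front tongue (76 mm wide, x = -62 to -109) covers a steel ball stud at x = -84, ball centre at z = 93
- hinge_a (a point): middle of the lid hinge of the left centrifuge, fixed: 88 mm behind the centrifuge's origin (its x = +88), 105 mm above the bench; the hinge line runs along its y
- tab_a (a point): grip point of the left orange latch tab: upright block 12 mm thick in y (pinch it so), 24 long in x, 34 high, on a 28 x 22 x 3 mm foot on the tongue. The point is on its middle line, 10.5 mm below its top, 23.5 above the foot; lid shut: 172 mm ahead of the hinge and 33 above it, 138 above the bench. Moves with latch and lid; axes are the lid's
- latch_a (a joint): spring latch of the left centrifuge (m): 0 at rest, locked; the tab slides along the centrifuge's +y (white arrow) to 0.012 at most. Its fork is clear of the ball from 0.007. The spring pushes back with 3.5 N at 0 to 8 N at 0.012; it does not stay open. Once the tab has risen 12 mm with the lid, the latch may spring back
- lid_a (a joint): lid of the left centrifuge (rad): 0 shut, grows as the front rises about the hinge, at most 1.5; half open is about 0.87. About 0.2 kg (varies), 1 to 2 N at the tab; no stay: it falls shut if let go. An upright gripper can stay upright: the tab turns between its fingers
- fuge_b: the right mini centrifuge, fixed: white case 190 mm deep (x) by 160 wide (y), shut lid 111 mm above the bench; origin at the centre of its underside. Front and latch look along its -x, to the robot; its +y is left seen from the robot. Rotor axis at x = +15 mm under the lid's clear window. The lid's front tongue (76 mm wide, x = -62 to -109) covers a steel ball stud at x = -84, ball centre at z = 93
- hinge_b (a point): middle of the lid hinge of the right centrifuge, fixed: 88 mm behind the centrifuge's origin (its x = +88), 105 mm above the bench; the hinge line runs along its y
- tab_b (a point): grip point of the right orange latch tab: upright block 12 mm thick in y (pinch it so), 24 long in x, 34 high, on a 28 x 22 x 3 mm foot on the tongue. The point is on its middle line, 10.5 mm below its top, 23.5 above the foot; lid shut: 172 mm ahead of the hinge and 33 above it, 138 above the bench. Moves with latch and lid; axes are the lid's
- latch_b (a joint): spring latch of the right centrifuge (m): 0 at rest, locked; the tab slides along the centrifuge's +y (white arrow) to 0.012 at most. Its fork is clear of the ball from 0.007. The spring pushes back with 3.5 N at 0 to 8 N at 0.012; it does not stay open. Once the tab has risen 12 mm with the lid, the latch may spring back
- lid_b (a joint): lid of the right centrifuge (rad): 0 shut, grows as the front rises about the hinge, at most 1.5; half open is about 0.87. About 0.2 kg (varies), 1 to 2 N at the tab; no stay: it falls shut if let go. An upright gripper can stay upright: the tab turns between its fingers
- rotor_loaded: dark round rotor, 112 mm across, with eight yellow-capped tubes; origin on its axis at its foot, 51 mm above the bench. It sits in the bowl of one of the two centrifuges, under the clear lid
- rotor_empty: the same rotor without tubes (eight empty black holes), in the other centrifuge
- flask: bystander: stoppered conical flask, 82 mm wide at the foot, 140 mm high; origin at the centre of its underside
- beaker: bystander: empty glass beaker, 72 mm wide, 95 mm high; origin at the centre of its underside
- wash_bottle: bystander: white plastic bottle with a blue cap, 64 mm wide, 170 mm high; origin at the centre of its underside
- tip_box: bystander: blue pipette-tip box with a clear lid, 124 x 88 x 68 mm; origin at the centre of its underside
- tube_rack: bystander: white tube rack with coloured caps, 60 x 160 x 52 mm; origin at the centre of its underside
- petri_dishes: bystander: stack of four petri dishes, 90 mm wide, 56 mm high; origin at the centre of its underside
- timer: bystander: grey lab timer lying flat, 65 x 70 x 19 mm; origin at the centre of its underside

How it is judged:
On the way, in this order (a step that is already met when the one before it is completed fails the run):
1. the latch of the loaded centrifuge is pulled aside, clear of the ball, while its lid is still down (((horizontal distance between rotor_loaded and fuge_a below 0.06 m and value of joint latch_a above 0.0065 m and value of joint lid_a below 0.06 rad) or (horizontal distance between rotor_loaded and fuge_b below 0.06 m and value of joint latch_b above 0.0065 m and value of joint lid_b below 0.06 rad))), for 0.05 s.
2. its lid is lifted off the ball (((horizontal distance between rotor_loaded and fuge_a below 0.06 m and value of joint lid_a above 0.25 rad) or (horizontal distance between rotor_loaded and fuge_b below 0.06 m and value of joint lid_b above 0.25 rad))), for 0.1 s.
At the end, for the whole second after the job is handed in: through the last second the loaded centrifuge's lid is still at 0.65 to 1.15 rad (37 to 66 degrees), held by the fingers at its tab (grasp point within 40 mm of the grip point, contact above 0.5 N); the other lid is below 0.03 rad and its latch below 3 mm (((horizontal distance between rotor_loaded and fuge_a below 0.06 m and value of joint lid_a between 0.65 and 1.15 rad and velocity of joint lid_a between -0.1 and 0.1 rad/s and contact force between the fingers and fuge_a above 0.5 N and distance between the grasp point and tab_a below 0.04 m and value of joint lid_b below 0.03 rad and value of joint latch_b below 0.003 m) or (horizontal distance between rotor_loaded and fuge_b below 0.06 m and value of joint lid_b between 0.65 and 1.15 rad and velocity of joint lid_b between -0.1 and 0.1 rad/s and contact force between the fingers and fuge_b above 0.5 N and distance between the grasp point and tab_b below 0.04 m and value of joint lid_a below 0.03 rad and value of joint latch_a below 0.003 m))); the arm keeps its last pose, push and grip.
It fails at once if the lid or the latch of the empty centrifuge is opened ((horizontal distance between rotor_loaded and fuge_a below 0.06 m and (value of joint lid_b above 0.06 rad or value of joint latch_b above 0.005 m)) or (horizontal distance between rotor_loaded and fuge_b below 0.06 m and (value of joint lid_a above 0.06 rad or value of joint latch_a above 0.005 m))).
It fails at once if a bystander is pushed more than 25 mm or knocked over (distance of any of flask, beaker, wash_bottle, tip_box, tube_rack, petri_dishes, timer from where it was at the start of the episode above 0.025 m or angle between any of flask, beaker, wash_bottle, tip_box, tube_rack, petri_dishes, timer's own z axis and vertical above 0.5 rad).
It also fails if it takes over 35 s, if anything falls off the work surface, if the arm or the gripper's body presses on something with over 40 N, if the wrist force passes 120 N, or if a joint passes its speed limit or range.

### The arm

A 6-joint arm with a two-finger parallel gripper is mounted at the origin on the work surface. World frame = base frame: x ahead of the robot, y to its left, z up, the work surface at z = 0. Lengths are in m, angles in rad, forces in N, time in s.
With the tool pointing down it reaches from about 0.35 to 0.85 m from the base axis. Payload 8.1 kg.
Tool frame: the origin (TCP) lies at the very end of the fingers, on their centre line; the grasp point (between the pads) lies 19 mm behind it; x points along the fingers, y is the direction in which the jaws open and shut, and the axes are right-handed (so a half turn about x gives the same grasp; the last joint's range is limited). The gripper opens to 93 mm and grips with 3 to 60 N. Pads are 15 mm wide; open, the fingers measure 128 mm over their backs; the gripper's body (75 mm by 188 mm) begins 65 mm behind the grasp point.
Start: joints at [-1.254, 0.13, 1.488, -0, 1.523, -0.085], TCP at [0.235, -0.552, 0.219] pointing down, gripper open.
Joint ranges: [-2.96, 2.96], [-0.89, 2.26], [0.02, 2.5], [-1.34, 4.48], [0, 2.73], [-2.66, 2.66]. Speed limits (rad/s): [2.39, 2.39, 2.79, 3.14, 3.14, 3.14].

### API

Orientations are given as a rotation vector (axis times angle).
In Python, from plant import telemetry, viewer, robot gives the robot as it stands.
- The arm moves only by the tool arm_command, never from a script. Its argument "plan" is a list that holds one entry, the list of rows, each a list of 6 numbers: the shift along the world's x, y, z each as a share of 0.12 m, from -1 to 1, then the turn, a rotation vector about the world's x, y, z each as a share of 45 degrees, from -1 to 1. A call has 1 to 8 rows; each row is the pose to reach, as a shift and turn from the pose measured when the call began; what a row does not reach only later rows make up. A row lasts 1/10 s, in which the tool goes at most 50 mm and 8.59 degrees, less where a joint would pass 70% of its speed; a pose out of reach is approached as far as the arm can. A call with a number of a shift or a turn outside -1 to 1 is refused whole. A call with a gripper value outside its range is refused whole. "claw" is the finger opening in mm, from 0 to 93, set as the call begins (left out, the last holds). The fingers move at their own pace and stop on an object; the grip force is fixed at half the most. Time passes only in rows, so rows that repeat a pose let the fingers close. It gives the time, the measured TCP pose, the force and the opening at its end, in the units of the state.
- telemetry.get_obs(): the state, without advancing time (a new reading comes with each control period).
- viewer.grab_frame(name): name is "scene" or "top" or "wrist"; returns the picture (384x512x3 uint8, blue, green, red); there is no depth.
- viewer.calibration(name): a dict with "fx", "fy", "cx", "cy" (pixels), "k1" (the pictures are not rectified: a ray, as slopes to the right and down, at radius r is drawn at 1 + k1 r^2 times it, then the intrinsics apply), "rvec" (rotation vector, rad) and "tvec" (3), from world to camera coordinates, as OpenCV has them. Camera axes: x right, y down, z forward; pixel columns grow to the right and rows downward; lengths in m; the calibration is good to about 2 mm. A picture is of the moment at which its call begins: read the wrist's pose just before it. calibration takes no time and is no camera call; for the wrist camera it gives the pose at the moment of the call.
- robot.job_done(): hands the job in, once; it reports no verdict.
Trained networks look in the newest picture that a camera, given by its name, has taken for a name from the list of things; names that differ only in an ending like _2 or _b are one class to them, and where a whole thing is asked for, a point or a joint stands for the part that bears it (a point fixed in the world has none). Each returns a list of dicts, best first, with "confidence" (0 to 1); they miss things now and then, are a little off and sometimes report something else, mostly with a low value. They report only what shows in the picture. A call takes as long as a camera call.
- viewer.search_frame(label, camera): "xyz" ([x, y, z] in m, in world coordinates, good to about 4 mm: the middle of the surface that is visible of it).
- viewer.cut_out(label, camera): "pixels" (384x512 bool, what is visible of it).
The state is a dict: "time_s": time; "joints": joint angles; "dq": joint speeds; "joint_torque": joint torques, N m; "ee_pos": TCP position; "tcp_rot": TCP orientation; "wrist_force": force on the tool from outside, world axes, zero at the start; "wrist_torque": the same for the moment, N m; "gripper_width": finger opening in m.
Only numpy, scipy, OpenCV 4.12 (cv2) and the standard library are available. Lean on these libraries where they do the work, as an engineer would, in place of code of your own. Each camera call takes 0.05 s, during which the arm holds its last target.

## Working session

There is one attempt and no reset: what is moved stays moved. The work goes in short steps, Python scripts to look and compute and a tool call to move; the robot and the scene stay as the last step left them, time stands still between calls to the robot, and variables do not carry over. Pictures are saved under pics/ and viewed, and the job is handed in when it is done.

Besides the shell and the picture viewer there is one more tool, called after "Emit:" as name(argument=value, ...), one argument or row to a line, values as JSON. arm_command: Moves the arm, as the interface text tells. Shift numbers are shares of 0.12 m and turn numbers shares of 45 degrees, none past 1 either way. Its arguments: {"type":"object","properties":{"plan":{"type":"array"},"claw":{"type":"number"}},"required":["plan"]}

```bash
mkdir -p pics; ls; python3 - <<'E'
from plant import telemetry, viewer, robot
import cv2
for n in ("scene","top"):
    cv2.imwrite(f"pics/{n}0.png",viewer.grab_frame(n))
    for l in ("tab_a","fuge_a","rotor_loaded","rotor_empty"):
        print(n,l,[([round(v,4) for v in d["xyz"]],round(d["confidence"],2)) for d in viewer.search_frame(l,n)])
o=telemetry.get_obs();print(o["time_s"],o["ee_pos"],o["tcp_rot"],o["gripper_width"])
E
```

```text
pics
scene tab_a [([0.4789, -0.1088, 0.127], 0.52)]
scene fuge_a [([0.5671, -0.1089, 0.1052], 0.93), ([0.6281, 0.2018, 0.1097], 0.74)]
scene rotor_loaded []
scene rotor_empty [([0.6116, 0.1763, 0.1077], 0.42)]
top tab_a [([0.4807, -0.1063, 0.1277], 0.59), ([0.5229, 0.1529, 0.1299], 0.45)]
top fuge_a [([0.5464, -0.1472, 0.1096], 0.92), ([0.5967, 0.1629, 0.1095], 0.85)]
top rotor_loaded []
top rotor_empty []
0.5 [ 0.23463734 -0.55218881  0.21860663] [ 2.00058033  0.40748708 -2.0006399 ] 0.09318912287282537
```

View pics/scene0.png

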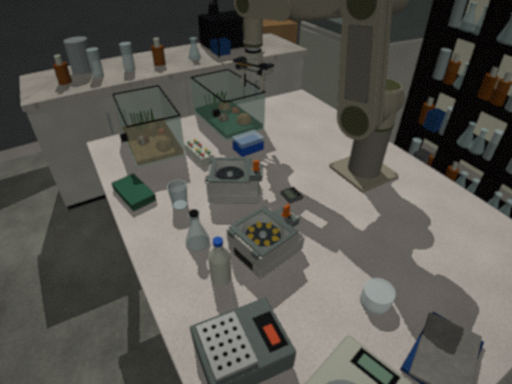

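View pics/top0.png

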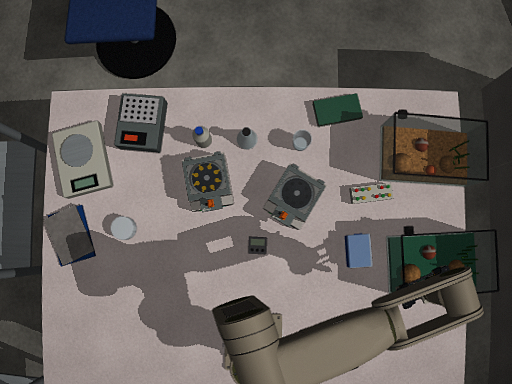

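```bash
cat > h.py <<'E'
from plant import telemetry, viewer, robot
import cv2, numpy as np
from scipy.spatial.transform import Rotation as R
def ray(c,uv):
    K=np.array([[c["fx"],0,c["cx"]],[0,c["fy"],c["cy"]],[0,0,1]]);k=np.array([c["k1"],0,0,0,0.])
    p=cv2.undistortPoints(np.array([[uv]],float),K,k)[0,0]
    M=R.from_rotvec(np.ravel(c["rvec"])).as_matrix();t=np.ravel(c["tvec"])
    return -M.T@t, M.T@np.array([p[0],p[1],1])
def atz(c,uv,z):
    o,d=ray(c,uv);return o+d*(z-o[2])/d[2]
def proj(c,P):
    K=np.array([[c["fx"],0,c["cx"]],[0,c["fy"],c["cy"]],[0,0,1]]);k=np.array([c["k1"],0,0,0,0.])
    return cv2.projectPoints(np.atleast_2d(P).astype(float),np.ravel(c["rvec"]).astype(float),np.ravel(c["tvec"]).astype(float),K,k)[0][:,0]
E
python3 - <<'E'
from h import *
im=cv2.imread("pics/top0.png");cv2.imwrite("pics/topc.png",cv2.resize(im[130:240,160:340],None,fx=4.4,fy=4.4,interpolation=cv2.INTER_CUBIC))
c=viewer.calibration("top");print({k:np.round(v,4) for k,v in c.items()}, ray(c,(256,192))[0])
E
```

```text
{'fx': np.float64(469.4006), 'fy': np.float64(469.4006), 'cx': np.float64(255.1713), 'cy': np.float64(193.5252), 'k1': np.float64(-0.1961), 'rvec': array([ 2.1704, -2.1619,  0.1129]), 'tvec': array([-0.0121,  0.5646,  1.7558])} [ 0.37591067 -0.01340547  1.80560967]
```

View pics/topc.png

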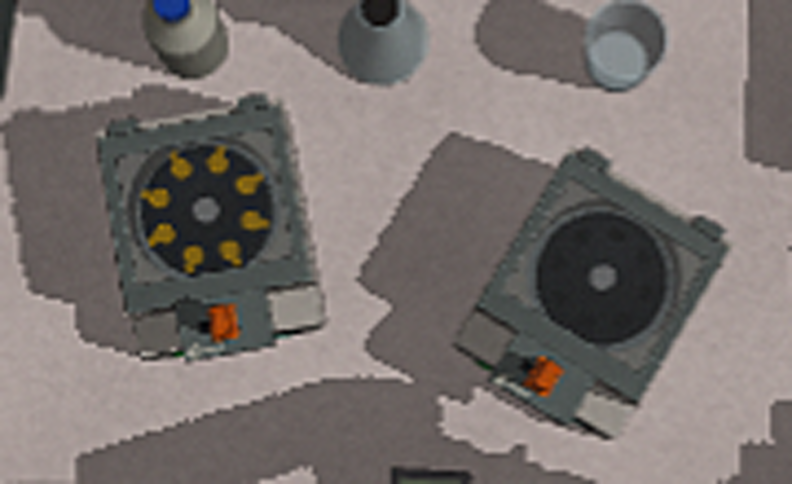

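```bash
python3 - <<'E'
from h import *
o=telemetry.get_obs();print(R.from_rotvec(o["tcp_rot"]).as_matrix().round(3))
c=viewer.calibration("top")
f=lambda u,v:(160+u/4.4-.4,130+v/4.4-.4)
P={}
for n,uv,z in [("hubA",(206,209),.095),("cornBL",(102,138),.111),("cornBR",(280,98),.111),("tabtop",(226,317),.148),("FL",(137,345),.1),("FR",(325,320),.1),("capLf",(180,275),.111),("btl",(172,5),.17),("flask",(381,5),.14)]:
    P[n]=atz(c,f(*uv),z);print(n,P[n].round(4))
d=P["cornBL"]-P["cornBR"];print(np.degrees(np.arctan2(-d[0],d[1])),np.linalg.norm(d))
E
```

```text
[[-0.     0.391 -0.92 ]
 [ 0.    -0.92  -0.391]
 [-1.    -0.     0.   ]]
hubA [0.618 0.17  0.095]
cornBL [0.6755 0.2568 0.111 ]
cornBR [0.7095 0.1079 0.111 ]
tabtop [0.5225 0.1468 0.148 ]
FL [0.503  0.2254 0.1   ]
FR [0.5246 0.069  0.1   ]
capLf [0.5605 0.189  0.111 ]
btl [0.775  0.1929 0.17  ]
flask [0.7822 0.0234 0.14  ]
12.869662431765908 0.15270119558395617
```

Emit:
arm_command(
  plan=[
    [[0.3, 0.3, 0.4, 0, 0, 0], [0.6, 0.7, 0.8, 0, 0, 0], [1, 1, 1, 0, 0, 0], [1, 1, 1, 0, 0, 0]],
  ],
)

```text
time_s: 0.9
ee_pos: [0.3494, -0.4366, 0.3356]
tcp_rot: [2.001, 0.405, -2.0]
wrist_force: [0.3, -0.5, 0.3]
gripper_width: 0.093
```

Emit:
arm_command(
  plan=[
    [[0.2, 0.5, 0, 0, 0, 0], [0.4, 1, 0, 0, 0, -0.1], [0.4, 1, 0, 0, 0, -0.2], [0.4, 1, 0, 0, 0, -0.2]],
  ],
)

```text
time_s: 1.3
ee_pos: [0.399, -0.3135, 0.3364]
tcp_rot: [2.092, 0.257, -2.088]
wrist_force: [0.8, -0.3, 0.5]
gripper_width: 0.0929
```

Emit:
arm_command(
  plan=[
    [[0.2, 0.5, 0, 0, 0, 0], [0.2, 1, 0, 0, 0, 0], [0.2, 1, 0, 0, 0, 0], [0.2, 1, 0, 0, 0, 0]],
  ],
)

```text
time_s: 1.7
ee_pos: [0.4234, -0.1916, 0.337]
tcp_rot: [2.091, 0.261, -2.084]
wrist_force: [-0.1, 0.1, -0.3]
gripper_width: 0.0929
```

Emit:
arm_command(
  plan=[
    [[0.1, 0.5, 0, 0, 0, 0], [0.1, 1, 0, 0, 0, 0], [0.1, 1, 0, 0, 0, 0], [0.1, 1, 0, 0, 0, 0]],
  ],
)

```text
time_s: 2.1
ee_pos: [0.4357, -0.0705, 0.3372]
tcp_rot: [2.09, 0.264, -2.082]
wrist_force: [-0.2, 0.1, 0.5]
gripper_width: 0.093
```

Emit:
arm_command(
  plan=[
    [[0.1, 0.5, 0, 0, 0, 0], [0.1, 1, 0, 0, 0, 0], [0.1, 1, 0, 0, 0, 0], [0.1, 1, 0, 0, 0, 0]],
  ],
)

```text
time_s: 2.5
ee_pos: [0.4482, 0.0502, 0.3371]
tcp_rot: [2.088, 0.267, -2.08]
wrist_force: [0.1, 0.4, 0.7]
gripper_width: 0.093
```

```bash
python3 - <<'E'
from h import *
c=viewer.calibration("wrist");im=viewer.grab_frame("wrist");cv2.imwrite("pics/w1.png",im)
o=telemetry.get_obs();print(o["time_s"],o["ee_pos"],R.from_rotvec(o["tcp_rot"]).as_matrix().round(3))
print(ray(c,(256,192)))
E
```

```text
2.55 [0.44817067 0.04886181 0.33711454] [[ 0.004  0.252 -0.968]
 [-0.002 -0.968 -0.252]
 [-1.     0.003 -0.003]]
(array([0.51938692, 0.06873648, 0.50456628]), array([-0.26154233, -0.08282297, -0.96176383]))
```

View pics/w1.png

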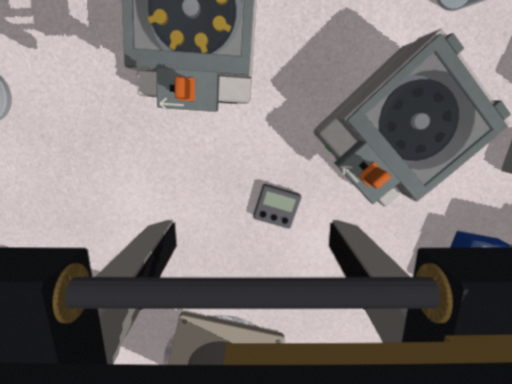

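The wrist view shows the loaded machine at upper left with its tab at about (185,88), the empty one to the right with tab at (375,175).

Emit:
arm_command(
  plan=[
    [[0.2, 0.4, 0, 0, 0, 0], [0.3, 0.7, -0.1, 0, 0, 0], [0.3, 0.7, -0.1, 0, 0, 0], [0.3, 0.7, -0.1, 0, 0, 0]],
  ],
)

```text
time_s: 2.95
ee_pos: [0.4846, 0.1312, 0.3243]
tcp_rot: [2.086, 0.264, -2.082]
wrist_force: [0.4, -0.7, 0.1]
gripper_width: 0.0928
```

```bash
python3 - <<'E'
from h import *
c=viewer.calibration("wrist");im=viewer.grab_frame("wrist");cv2.imwrite("pics/w2.png",im)
cv2.imwrite("pics/w2b.png",cv2.resize(im,(800,600),interpolation=cv2.INTER_CUBIC))
import pickle;pickle.dump(c,open("w2.pkl","wb"))
for d in viewer.search_frame("tab_a","wrist"):print(d["xyz"],d["confidence"])
m=viewer.cut_out("tab_a","wrist")
for d in m:
    ys,xs=np.nonzero(d["pixels"]);print(d["confidence"],xs.min(),xs.max(),ys.min(),ys.max(),xs.mean(),ys.mean())
E
```

```text
[0.5212, 0.1568, 0.1459] 0.82
[0.4798, -0.106, 0.1342] 0.76
0.85 408 444 204 232 425.72963604852686 218.473136915078
0.61 233 249 123 146 240.92328042328043 134.46825396825398
```

View pics/w2b.png

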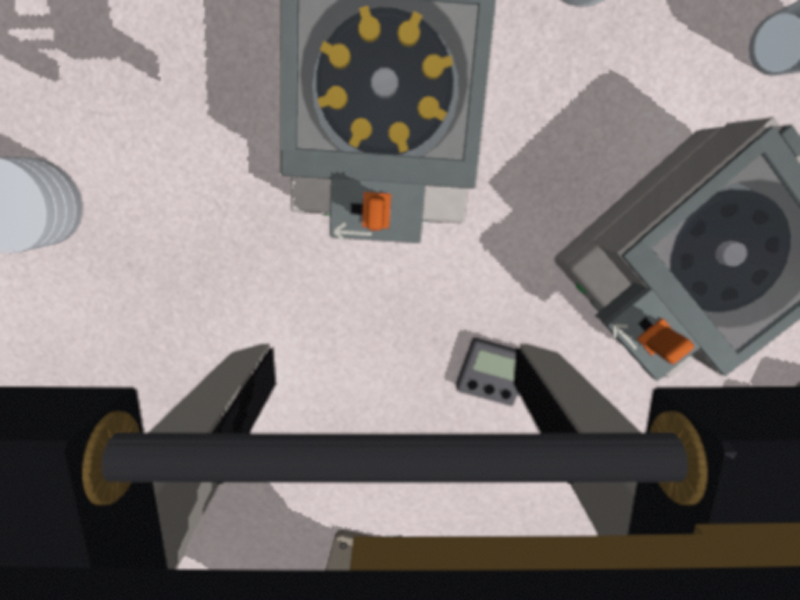

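```bash
python3 - <<'E'
from h import *
import pickle;c=pickle.load(open("w2.pkl","rb"))
f=lambda u,v:(u*.64-.18,v*.64-.18)
P={}
for n,uv,z in [("lidFL",(282,175),.111),("lidFR",(474,187),.111),("tonL",(331,237),.111),("tonR",(421,242),.111),("hub",(384,82),.095),("tabFL",(369,229),.148),("tabFR",(389,228),.148),("tabBL",(366,194),.148),("tabBR",(386,193),.148)]:
    P[n]=atz(c,f(*uv),z);print(n,P[n].round(4))
for a,b in [("lidFL","lidFR"),("tonL","tonR")]:
    d=P[a]-P[b];print(a,np.degrees(np.arctan2(-d[0],d[1])),np.linalg.norm(d))
# fit model by reprojection: pixel of several pts in wrist + top
ct=viewer.calibration("top");g=lambda u,v:(160+u/4.4-.4,130+v/4.4-.4)
obs=[(c,f(331,237),(-.109,.038,.111),1),(c,f(421,242),(-.109,-.038,.111),1),(c,f(384,82),(.015,0,.1),1),(ct,g(206,209),(.015,0,.1),1),
(c,f(282,175),(-.062,.080,.111),.7),(c,f(474,187),(-.062,-.080,.111),.7),
(ct,g(102,138),(.088,.078,.111),.5),(ct,g(280,98),(.088,-.078,.111),.5)]
from scipy.optimize import least_squares
def W(p,q):
    s,k=np.sin(p[2]),np.cos(p[2]);return np.array([p[0]+k*q[0]-s*q[1],p[1]+s*q[0]+k*q[1],q[2]])
r=lambda p:np.concatenate([w*(proj(cc,W(p,q))[0]-uv) for cc,uv,q,w in obs])
s=least_squares(r,[.603,.167,.22],x_scale=[.01,.01,.05],loss="soft_l1");p=s.x
print(p,np.degrees(p[2]));print(r(p).reshape(-1,2).round(1))
print("tab",W(p,(-.084,0,.138)),"hinge",W(p,(.088,0,.105)))
for q in [(-.096,.006),(-.096,-.006),(-.072,.006),(-.072,-.006)]:
    print((proj(c,W(p,(*q,.1485)))[0]+.18)/.64)
E
```

```text
lidFL [0.5284 0.2343 0.111 ]
lidFR [0.5581 0.0836 0.111 ]
tonL [0.4899 0.1857 0.111 ]
tonR [0.5046 0.1128 0.111 ]
hub [0.6177 0.1736 0.095 ]
tabFL [0.5092 0.1563 0.148 ]
tabFR [0.5137 0.1422 0.148 ]
tabBL [0.5333 0.1645 0.148 ]
tabBR [0.5376 0.1506 0.148 ]
lidFL 11.133968804146416 0.1535987721370645
tonL 11.410986847223464 0.07431161873860402
[0.60370231 0.17023376 0.19439601] 11.138070909564316
[[-0.7  0.2]
 [ 0.6  0.5]
 [ 0.4 -1.3]
 [-1.  -0.3]
 [-1.5  0.2]
 [ 2.1  0.4]
 [-0.9  0.1]
 [-0.4  0.6]]
tab [0.52128449 0.15400715 0.138     ] hinge [0.69004479 0.18723307 0.105     ]
[367.01153613 229.76577087]
[383.21801193 230.74835681]
[368.52282121 196.73336763]
[385.02918675 197.75392055]
```

Emit:
arm_command(
  plan=[
    [[0.15, 0.1, -0.3, 0, 0, -0.04], [0.306, 0.19, -0.6, 0, 0, -0.076], [0.306, 0.19, -1, 0, 0, -0.076], [0.306, 0.19, -1, 0, 0, -0.076], [0.306, 0.19, -1, 0, 0, -0.076]],
  ],
  claw=50,
)

```text
time_s: 3.6
ee_pos: [0.5209, 0.1525, 0.2062]
tcp_rot: [2.122, 0.201, -2.116]
wrist_force: [0.5, -0.1, 1.2]
gripper_width: 0.0576
```

```bash
python3 - <<'E'
from h import *
o=telemetry.get_obs();M=R.from_rotvec(o["tcp_rot"]).as_matrix();print(o["ee_pos"],M.round(3),o["gripper_width"])
c=viewer.calibration("wrist");im=viewer.grab_frame("wrist");cv2.imwrite("pics/w3.png",im)
print(proj(c,(.5213,.154,.1485)), proj(c,o["ee_pos"]))
for d in viewer.search_frame("tab_a","wrist"):print(d["xyz"],d["confidence"])
E
```

```text
[0.52087891 0.15254028 0.20615156] [[ 0.003  0.191 -0.982]
 [-0.003 -0.982 -0.191]
 [-1.     0.004 -0.002]] 0.057583099094387205
[[249.96775843 202.48004807]] [[251.74860421 232.7498481 ]]
[0.5282, 0.1528, 0.1405] 0.61
[0.5273, -0.0837, 0.1086] 0.6
[0.484, -0.1059, 0.1155] 0.41
```

View pics/w3.png

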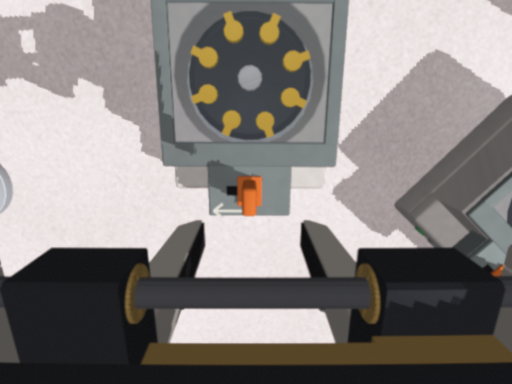

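Wrist view: the tab's top at about (250,200) matches the model projection (250,202), centred between the fingers. Descending.

Emit:
arm_command(
  plan=[
    [[0, 0.01, -0.2, 0, 0, 0], [0, 0.01, -0.4, 0, 0, 0], [0, 0.01, -0.55, 0, 0, 0], [0, 0.01, -0.7, 0, 0, 0], [0, 0.01, -0.7, 0, 0, 0], [0, 0.01, -0.7, 0, 0, 0]],
  ],
)

```text
time_s: 4.3
ee_pos: [0.5244, 0.1546, 0.1281]
tcp_rot: [2.132, 0.202, -2.106]
wrist_force: [-0.4, 0.1, 0.6]
gripper_width: 0.0499
```

```bash
python3 - <<'E'
from h import *
im=viewer.grab_frame("wrist");cv2.imwrite("pics/w4.png",im)
E
```

```text
(no output)
```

View pics/w4.png

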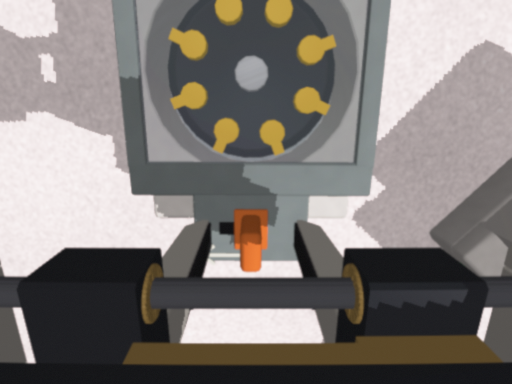

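The tab stands centred between the open fingers. I'll sink a little more and close.

Emit:
arm_command(
  plan=[
    [[-0.02, 0, -0.06, 0, 0, 0], [-0.02, 0, -0.06, 0, 0, 0], [-0.02, 0, -0.06, 0, 0, 0]],
  ],
)

```text
time_s: 4.65
ee_pos: [0.5224, 0.1548, 0.1216]
tcp_rot: [2.134, 0.202, -2.105]
wrist_force: [0.2, -0.1, 0.1]
gripper_width: 0.0501
```

Emit:
arm_command(
  plan=[
    [[0, 0, 0, 0, 0, 0], [0, 0, 0, 0, 0, 0], [0, 0, 0, 0, 0, 0], [0, 0, 0, 0, 0, 0], [0, 0, 0, 0, 0, 0], [0, 0, 0, 0, 0, 0]],
  ],
  claw=0,
)

```text
time_s: 5.25
ee_pos: [0.5224, 0.1552, 0.1216]
tcp_rot: [2.134, 0.203, -2.105]
wrist_force: [-0.6, 1.5, -0.7]
gripper_width: 0.0117
```

Emit:
arm_command(
  plan=[
    [[-0.008, 0.04, 0, 0, 0, 0], [-0.016, 0.08, 0, 0, 0, 0], [-0.016, 0.08, 0, 0, 0, 0], [-0.016, 0.08, 0, 0, 0, 0], [-0.016, 0.08, 0, 0, 0, 0]],
  ],
)

```text
time_s: 5.75
ee_pos: [0.5207, 0.164, 0.1216]
tcp_rot: [2.134, 0.201, -2.104]
wrist_force: [1.9, -7.0, 0.0]
gripper_width: 0.0119
```

```bash
python3 - <<'E'
from h import *
im=viewer.grab_frame("wrist");cv2.imwrite("pics/w5.png",im)
o=telemetry.get_obs();print(o["ee_pos"],o["wrist_force"],o["gripper_width"])
E
```

```text
[0.5206742  0.16397281 0.12160803] [ 1.17527735 -5.98665059  0.05524211] 0.011718111994252564
```

View pics/w5.png

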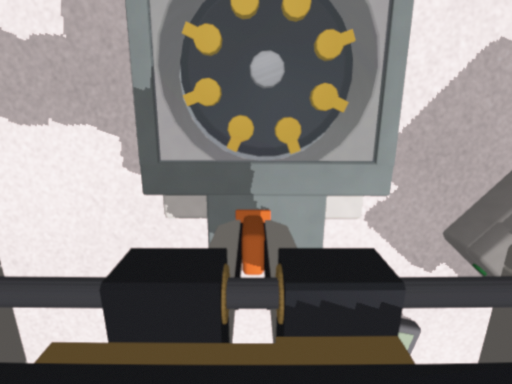

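The latch is pulled about 9 mm (spring reads 6–7 N, so clear of the ball). Now a slightly further pull, then the lift along the hinge arc.

Emit:
arm_command(
  plan=[
    [[-0.002, 0.01, 0, 0, 0, 0], [0.014, 0.013, 0.071, 0, 0, 0], [0.034, 0.017, 0.142, 0, 0, 0], [0.057, 0.022, 0.211, 0, 0, 0], [0.084, 0.027, 0.279, 0, 0, 0], [0.147, 0.039, 0.41, 0, 0, 0], [0.147, 0.039, 0.41, 0, 0, 0]],
  ],
)

```text
time_s: 6.5
ee_pos: [0.5377, 0.1676, 0.1719]
tcp_rot: [2.13, 0.198, -2.107]
wrist_force: [-7.4, -7.8, 2.5]
gripper_width: 0.0118
```

```bash
python3 - <<'E'
from h import *
cv2.imwrite("pics/w6.png",viewer.grab_frame("wrist"))
cv2.imwrite("pics/s6.png",cv2.resize(viewer.grab_frame("scene")[110:300,160:350],None,fx=3,fy=3,interpolation=cv2.INTER_CUBIC))
o=telemetry.get_obs();print(o["ee_pos"],o["wrist_force"],o["gripper_width"])
E
```

```text
[0.53704813 0.16750681 0.17070888] [-7.20996001 -8.47125706  5.5000848 ] 0.011827376372657013
```

View pics/w6.png

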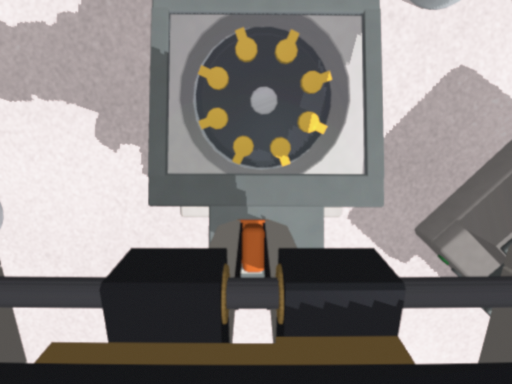

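View pics/s6.png

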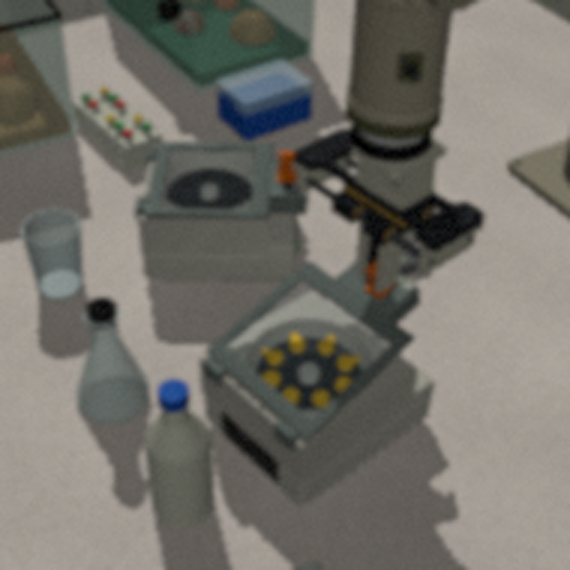

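Both pictures show the lid partly up (~0.3 rad), the tab held between the fingers. Continuing on the arc.

Emit:
arm_command(
  plan=[
    [[0.075, 0.015, 0.125, 0, 0, 0], [0.163, 0.032, 0.241, 0, 0, 0], [0.261, 0.052, 0.348, 0, 0, 0], [0.37, 0.073, 0.443, 0, 0, 0], [0.486, 0.096, 0.528, 0, 0, 0], [0.573, 0.113, 0.58, 0, 0, 0], [0.573, 0.113, 0.58, 0, 0, 0], [0.573, 0.113, 0.58, 0, 0, 0]],
  ],
)

```text
time_s: 7.4
ee_pos: [0.6062, 0.1801, 0.2415]
tcp_rot: [2.13, 0.195, -2.107]
wrist_force: [-2.8, -7.5, 7.2]
gripper_width: 0.0117
```

```bash
python3 - <<'E'
from h import *
cv2.imwrite("pics/w7.png",viewer.grab_frame("wrist"))
s=viewer.grab_frame("scene");cv2.imwrite("pics/s7.png",cv2.resize(s[110:300,160:350],None,fx=3,fy=3,interpolation=cv2.INTER_CUBIC))
for cam in("scene","wrist"):
    for d in viewer.search_frame("tab_a",cam):print(cam,d["xyz"],d["confidence"])
o=telemetry.get_obs();print(o["time_s"],o["ee_pos"],o["wrist_force"],o["gripper_width"])
g=o["ee_pos"]-R.from_rotvec(o["tcp_rot"]).as_matrix()[:,0]*.019
h=np.array([.690,.1872,.105]);d=g-h;u=np.array([.981,.194]);X=-d[:2]@u;print(g,"r",np.hypot(X,d[2]),"theta",np.arctan2(d[2],X)-np.arctan2(.0356,.172))
E
```

```text
scene [0.6024, 0.1853, 0.2521] 0.5
wrist [0.4794, -0.1014, 0.1266] 0.72
wrist [0.608, 0.1793, 0.2635] 0.61
7.6 [0.60610279 0.18011093 0.24146382] [-3.18644583 -7.434389    6.56299845] 0.011677119284766406
[0.60587975 0.18022495 0.26046217] r 0.17664518949252733 theta 0.8719390471706969
```

View pics/w7.png

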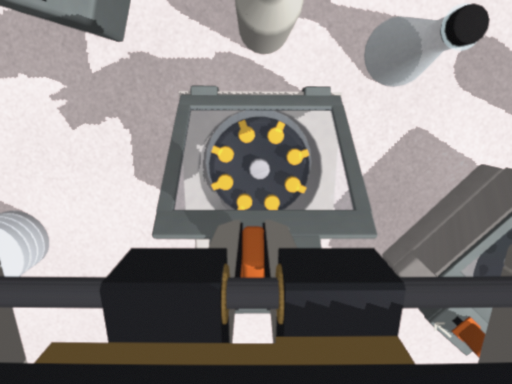

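View pics/s7.png

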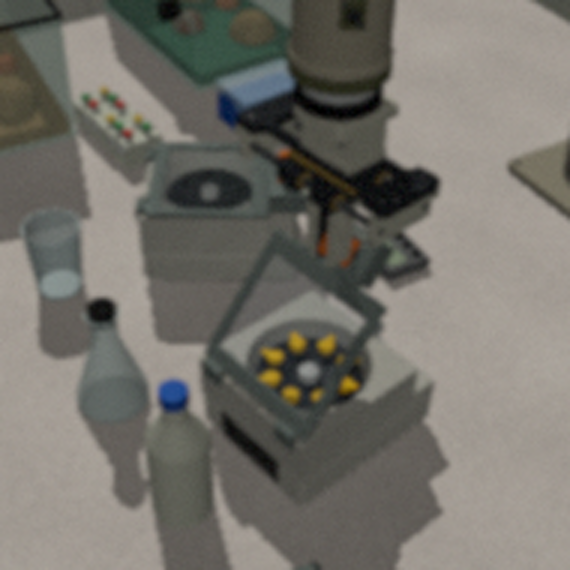

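The lid stands about half open (≈0.87 rad) with the tab held; the empty machine looks shut and the bystanders unmoved. A short hold, then I hand in.

Emit:
arm_command(
  plan=[
    [[0, 0, 0, 0, 0, 0], [0, 0, 0, 0, 0, 0], [0, 0, 0, 0, 0, 0]],
  ],
)

```text
time_s: 7.9
ee_pos: [0.6063, 0.1792, 0.2416]
tcp_rot: [2.13, 0.192, -2.106]
wrist_force: [1.1, -5.3, 0.7]
gripper_width: 0.0119
```

```bash
python3 - <<'E'
from h import *
o=telemetry.get_obs();print(o["ee_pos"],o["wrist_force"],o["gripper_width"],np.abs(o["dq"]).max())
robot.job_done()
E
```

```text
[0.60627674 0.17916356 0.24157244] [ 1.0554057  -5.25026027  0.74793909] 0.011930325081574732 0.0017113641154089597
the job is handed in; nothing more can be done
```

The left centrifuge, the one with the yellow-capped tubes, now has its lid about half open, and I handed the job in while still holding it by the tab. I pinched the tab, pulled the latch about 10 mm to the left against its spring, then lifted the lid along its hinge arc.

Last checks, with the joint values not directly readable:
- **Lid angle:** about 0.87 rad, worked out from the grasp point's place relative to the hinge; the grasp point fits the tab's arc to within about 2 mm.
- **Grip:** fingers closed to 11.9 mm on the 12 mm tab, arm still, and a 5 N sideways load on the wrist. The load suggests the latch is still partly held aside.
- **Surroundings:** in the last pictures, taken just before the final short hold, the empty centrifuge looks shut, though its latch tab is partly hidden in them. The bystanders in view look unmoved.
- **Disagreements:** two of the networks' tab sightings were up to about 9 mm off (one from the scene camera after the lift, one from the wrist camera before the grasp). The pictures and my own model fit agreed with the pose I used.

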